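# Seat the centrifuge rotor on its splined drive and hold it down

## Task

Take the blue centrifuge rotor off its green pad by its white handle and fit it into the open centrifuge: over the spindle, turned so that the slots underneath mesh with the brass splines, and slid down upright until it meets the orange spring seat. Press it fully home against the spring and finish while still gripping the handle and holding it pressed down, so that the rotor can be locked from below; do not let go. Leave the lid, bottle, dish and tip box where they are.

Things in the scene. Friction and masses are not known exactly. Their poses are not given: they have to be found in the camera images.
- rotor: Loose centrifuge rotor, 0.2-0.33 kg, on the pad: blue disc 102 mm wide, flat top 35 mm above the origin, 4 yellow stripes; white bar handle on top. Underneath a 44 mm square hub with a plus-shaped slot open downwards, 30 mm deep, arms 9 mm wide along rotor x and y, below the stripes. Origin: centre of the hub's underside, z up.
- rotor_grip (a point): Grip point in the middle of the rotor's white bar handle, 60 mm above the rotor's origin; axes as the rotor's. The handle is 34 mm long along x, 16 mm wide along y (close the fingers along y), from 35 to 78 mm above the origin. With the TCP here the fingertips stay 6 mm clear of the disc.
- pad: Fixed green plastic pad, 150 x 150 x 4 mm, on which the rotor stands. Origin: centre of its underside, on the bench.
- centrifuge: Fixed benchtop centrifuge, lid off: round white housing 188 mm wide, open chamber 144 mm wide at the rim, rim 75 mm above the bench; blue control panel on its -x side (80 mm wide, to 105 mm from the axis, 55 mm high with its dial). The spindle stands on its axis. Origin: centre of the underside, on the bench.
- spline_top (a point): Point on the spindle axis at the top face of its brass splines, 62 mm above the bench; axes turn with it. The splines form a plus, 30 mm tip to tip, bars 7 mm wide (top 4.5 mm tapering to 3), along x and y: every quarter turn of the rotor fits. Unmeshed, the rotor's underside stops at this height; fully home it is 18 mm below. The spindle is stiff to turn (0.25 N m).
- nose_tip (a point): Tip of the spindle's white guide nose, on the spindle axis, 10 mm above the spline tops (72 mm above the bench). The nose is 10 mm thick, tapering to 5 mm at the tip; it enters the rotor's slot first and centres it.
- seat (a joint): Orange spring ring, 60 mm wide, round the spindle's foot; its free top is 12 mm below the spline tops, where the meshed rotor first rests. Value: how far it is pressed down, 0 to 0.006 m (fully home, hard stop). The spring starts to give at 5 N and takes 10 N fully down, of which the rotor's weight supplies 2 to 3 N.
- lid: Bystander: the centrifuge's clear round lid, lying open side up like a bowl, 156 mm wide, 50 mm tall. Origin: centre of its underside.
- medium: Bystander: amber bottle with blue cap, 64 mm in diameter, 120 mm tall. Origin: centre of its underside.
- dish: Bystander: closed clear culture dish with pink contents, 92 mm in diameter, 18 mm tall. Origin: centre of its underside.
- tipbox: Bystander: yellow and orange pipette-tip box, 82 x 122 x 65 mm. Origin: centre of its underside.
Not all that is in view belongs to the job. Several things look just like the rotor: the one meant starts nearest to the robot's base.

How it is judged:
By the outcome, as a careful person would: the job done as asked, in the order asked, and still so for the second after the job is handed in, while the arm keeps its last pose, push and grip.
It also fails if it takes over 48 s, if anything falls off the work surface, if the arm or the gripper's body presses on something with over 40 N, if the wrist force passes 120 N, or if a joint passes its speed limit or range.

## Robot

A 6-joint arm with a two-finger parallel gripper is mounted at the origin on the work surface. World frame = base frame: x ahead of the robot, y to its left, z up, the work surface at z = 0. Lengths are in m, angles in degrees, forces in N, time in s.
With the tool pointing down it reaches from about 0.275 to 0.825 m from the base axis. Payload 4.9 kg.
Tool frame: the origin (TCP) lies between the finger pads, 19 mm behind the fingertips; this is the grasp point; y points along the fingers, z is the direction in which the jaws open and shut, and the axes are right-handed (so a half turn about y gives the same grasp; the last joint's range is limited). The gripper opens to 85 mm and grips with 20 to 120 N. Pads are 22 mm wide; open, the fingers measure 114 mm over their backs; the gripper's body (76 mm by 85 mm) begins 54 mm behind the grasp point. The pads swing forward as they close: fully open they stand 13 mm farther back than shut.
Start: joints at [61.295, 18.69, -11.035, 60.275, 0, 82.311], TCP at [0.197, 0.513, 0.25] pointing down, gripper open.
Joint ranges: [-152.03, 152.03], [-55.5, 102.48], [-74.3, 77.21], [-110.64, 120.58], [-84.22, 78.4], [-180, 180]. Speed limits (degrees/s): [147.25, 147.25, 180, 180, 180, 180].

## Interface

Orientations are given as [roll, pitch, yaw] about the fixed x, y, z axes, in that order (R = Rz(yaw) Ry(pitch) Rx(roll)).
In Python, from cell import readout, optics, ticket, finder gives the robot as it stands.
- The arm moves only by the tool carry_out, never from a script. Its argument "plan" is a list of rows, each a list of 6 numbers: the shift along the tool's x, y, z in m, then the turn, a rotation vector about the tool's x, y, z in degrees. In form: [[tx, ty, tz, wx, wy, wz], ...]. A call has 1 to 12 rows; each row shifts and turns the commanded pose from where the row before left it, along the tool's axes as they then stand; what a row does not reach is not made up. A row lasts 1/10 s, in which the tool goes at most 50 mm and 8.59 degrees, less where a joint would pass 70% of its speed; a pose out of reach is approached as far as the arm can. A call is refused whole if a number of a shift passes 0.05 or a number of a turn 8.59, either way. A call with a gripper value outside its range is refused whole. "grip" is the closure, from -1 (fully open) to 1 (shut), so that 0 is half open, set as the call begins (left out, the last holds). The fingers move at their own pace and stop on an object; the grip force is fixed at half the most. Time passes only in rows, so rows that do not move let the fingers close. It gives the time, the measured TCP pose, the force and the opening at its end, in the units of the state.
- readout.state(): the state, without advancing time (a new reading comes with each control period).
- optics.camera(name): name is "scene" or "top"; returns the picture (400x640x3 uint8, red, green, blue); there is no depth.
- optics.camera_params(name): a dict with "camera_matrix" (3x3 intrinsics, pixels), "k1" (the pictures are not rectified: a ray, as slopes to the right and down, at radius r is drawn at 1 + k1 r^2 times it, then the intrinsics apply), "R" (3x3) and "t" (3): a world point X has camera coordinates R X + t. Camera axes: x right, y down, z forward; pixel columns grow to the right and rows downward; lengths in m; the calibration is good to about 2 mm. A picture is of the moment at which its call begins. camera_params takes no time and is no camera call.
- ticket.job_done(): hands the job in, once; it reports no verdict.
Trained networks look in the newest picture that a camera, given by its name, has taken for a name from the list of things; names that differ only in an ending like _2 or _b are one class to them, and where a whole thing is asked for, a point or a joint stands for the part that bears it (a point fixed in the world has none). Each returns a list of dicts, best first, with "conf" (0 to 1); they miss things now and then, are a little off and sometimes report something else, mostly with a low value. They report only what shows in the picture. A call takes as long as a camera call. They do not tell look-alikes from the thing itself.
- finder.outline_of(camera, label): "region" (400x640 bool, what is visible of it).
- finder.spot_point(camera, label): "point" ([x, y, z] in m, in world coordinates, good to about 4 mm: a listed point, or the origin of a listed thing).
The state is a dict: "time_s": time; "joint_positions": joint angles; "dq": joint speeds; "joint_torque": joint torques, N m; "ee_pos": TCP position; "tool_rot": TCP orientation; "contact_force": force on the tool from outside, world axes, zero at the start; "moment": the same for the moment, N m; "grip_width": finger opening in m.
Only numpy, scipy, OpenCV 4.12 (cv2) and the standard library are available. Lean on these libraries where they do the work, as an engineer would, in place of code of your own. Each camera call takes 0.05 s, during which the arm holds its last target.

## Working session

There is one attempt and no reset: what is moved stays moved. The work goes in short steps, Python scripts to look and compute and a tool call to move; the robot and the scene stay as the last step left them, time stands still between calls to the robot, and variables do not carry over. Pictures are saved under pics/ and viewed, and the job is handed in when it is done.

Besides the shell and the picture viewer there is one more tool, called after "Emit:" as a command line: name --pt "numbers of a row" for each row, then --argument value for the rest. carry_out: Moves the arm, as the interface text tells. Its arguments: {"type":"object","properties":{"plan":{"type":"array","items":{"type":"array","items":{"type":"number"}}},"grip":{"type":"number"}},"required":["plan"]}

```bash
mkdir -p pics; ls; python3 - <<'E'
from cell import readout, optics, ticket, finder
import cv2, numpy as np
print(readout.state())
for n in ("scene","top"):
    im=optics.camera(n); cv2.imwrite(f"pics/{n}0.png",im[:,:,::-1])
    p=optics.camera_params(n); print(n,p)
    for l in ("rotor","rotor_grip","spline_top","nose_tip","centrifuge","pad"):
        r=finder.spot_point(n,l)
        print(l,[(round(d["conf"],2),np.round(d["point"],4).tolist()) for d in r])
E
```

```text
pics
{'time_s': 0.0, 'joint_positions': array([ 6.12950118e+01,  1.87319715e+01, -1.10914417e+01,  6.02740388e+01,
        1.91940525e-04,  8.23111030e+01]), 'dq': array([-0.06941804, -0.00478101,  0.03475842,  0.07879983, -0.03843463,
        0.07745351]), 'joint_torque': array([ 8.71641423e-04, -4.43399262e+01,  2.62440616e+01,  1.56345702e-02,
       -5.43609735e-05,  1.32470195e-06]), 'ee_pos': array([0.19697142, 0.51294091, 0.24920751]), 'tool_rot': array([-9.00965501e+01,  1.32287146e-02, -2.10161025e+01]), 'contact_force': array([-0.91307021, -0.1900591 , -0.75424081]), 'moment': array([ 0.04654151, -0.02626897,  0.04976189]), 'grip_width': 0.08553282552524741}
scene {'camera_matrix': array([[510.27631314,   0.        , 318.72054512],
       [  0.        , 510.27631314, 204.62453348],
       [  0.        ,   0.        ,   1.        ]]), 'k1': -0.0634173396596975, 'R': array([[ 0.23040517,  0.97305801,  0.0084593 ],
       [ 0.73796703, -0.16905961, -0.65331731],
       [-0.63428552,  0.15677037, -0.75703694]]), 't': array([-0.1464555 , -0.35387918,  1.79644444])}
rotor [(0.92,
[... 672 characters left out ...]
y([[ 0.02321615, -0.99939788,  0.02578538],
       [-0.98124351, -0.02771645, -0.19076943],
       [ 0.19136925, -0.0208728 , -0.98129615]]), 't': array([-0.01778101,  0.51997001,  1.24954653])}
rotor [(0.85, [0.5367, -0.2053, 0.003]), (0.76, [0.7796, -0.1563, -0.0035]), (0.75, [0.5332, -0.4559, 0.0012]), (0.74, [0.6397, -0.3635, -0.0003])]
rotor_grip [(0.98, [0.7769, -0.1556, 0.0598]), (0.94, [0.5336, -0.452, 0.0598]), (0.77, [0.6412, -0.3644, 0.0587]), (0.72, [0.5355, -0.2089, 0.0661])]
spline_top [(0.61, [0.5634, 0.2053, 0.063])]
nose_tip [(0.51, [0.561, 0.2044, 0.0699])]
centrifuge [(0.81, [0.561, 0.203, 0.0034]), (0.29, [0.5363, -0.2062, 0.0666])]
pad [(0.72, [0.5415, -0.1872, 0.0036])]
```

View pics/scene0.png

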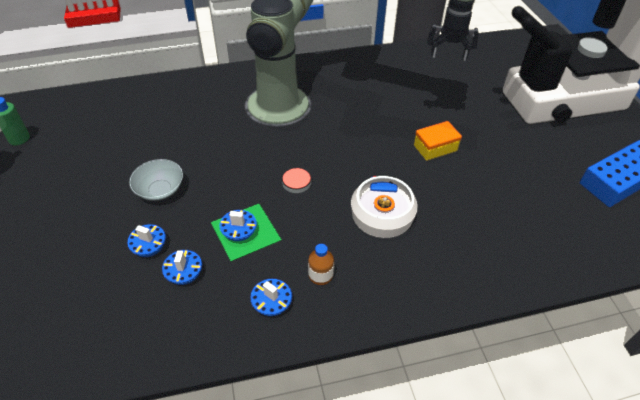

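View pics/top0.png

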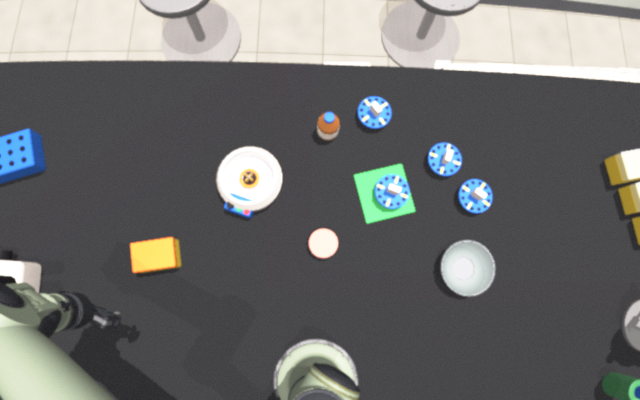

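```bash
python3 - <<'E'
import cv2, numpy as np
from cell import optics
X={"rotor":(0.5365,-0.2065,0.05),"spl":(0.562,0.2045,0.062)}
for n in ("scene","top"):
    p=optics.camera_params(n); im=cv2.imread(f"pics/{n}0.png")
    for k,x in X.items():
        c=p["R"]@np.array(x)+p["t"]; s=c[:2]/c[2]; s=s*(1+p["k1"]*(s@s)); K=p["camera_matrix"]
        u=int(K[0,0]*s[0]+K[0,2]); v=int(K[1,1]*s[1]+K[1,2]); print(n,k,u,v)
        y0,x0=max(v-45,0),max(u-60,0)
        cv2.imwrite(f"pics/crop_{n}_{k}.png",cv2.resize(im[y0:v+45,x0:u+60],None,fx=6,fy=6,interpolation=cv2.INTER_CUBIC)); print(x0,y0)
a=[[cv2.imread(f"pics/crop_{n}_{k}.png") for k in X] for n in ("scene","top")]
m=np.vstack([np.hstack([cv2.resize(i,(400,300)) for i in r]) for r in a]);cv2.imwrite("pics/crops.png",m)
E
```

```text
scene rotor 236 220
176 175
scene spl 384 199
324 154
top rotor 392 190
332 145
top spl 247 176
187 131
```

View pics/crops.png

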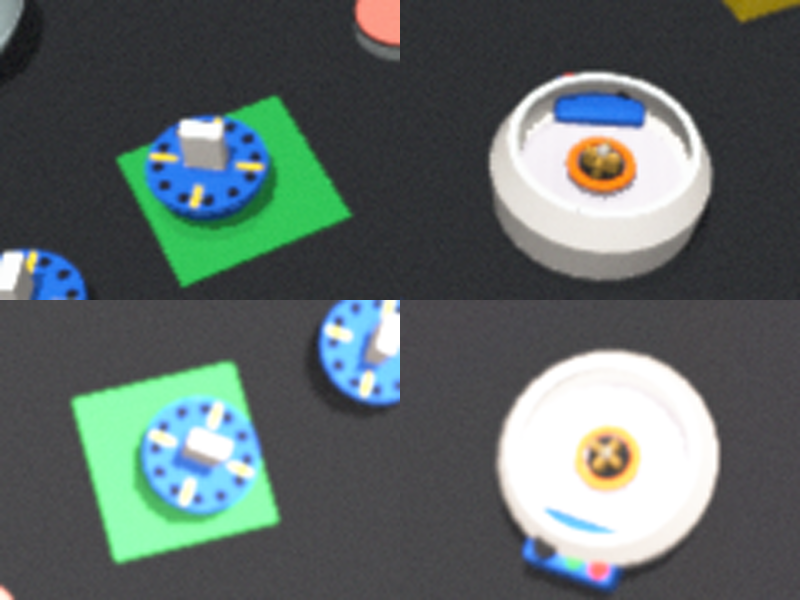

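Four look-alike rotors in the top view: (392,190) on the green pad, (375,113), (445,160) and (475,196). They lie 0.57, 0.79, 0.74 and 0.70 m from the base. The one on the pad is nearest, and the crop confirms it: blue disc, white bar and yellow stripes, standing on green. Next I measure positions and yaws in rectified views.

```bash
cat > h.py <<'E'
import cv2, numpy as np
from cell import readout, optics, ticket, finder
P={n:optics.camera_params(n) for n in ("scene","top")}
def proj(n,X):
    p=P[n]; c=np.atleast_2d(X)@p["R"].T+p["t"]; s=c[:,:2]/c[:,2:]
    s=s*(1+p["k1"]*(s**2).sum(1,keepdims=True)); K=p["camera_matrix"]
    return s*[K[0,0],K[1,1]]+[K[0,2],K[1,2]]
def rect(im,n,cx,cy,z,half,res=0.00025):
    # image: right = +x?  columns=+x, rows=-y (up=+y)
    N=int(2*half/res); g=(np.arange(N)-N/2+.5)*res
    xx,yy=np.meshgrid(cx+g,cy-g)
    uv=proj(n,np.c_[xx.ravel(),yy.ravel(),np.full(N*N,z)]).astype(np.float32).reshape(N,N,2)
    return cv2.remap(im,uv[...,0],uv[...,1],cv2.INTER_CUBIC)
E
python3 - <<'E'
from h import *
S={n:cv2.imread(f"pics/{n}0.png") for n in P}
rows=[]
for n in P:
    r=[cv2.resize(rect(S[n],n,0.5365,-0.2065,0.039,0.06),(270,270)),cv2.resize(rect(S[n],n,0.5365,-0.2065,0.082,0.03),(250,270)),cv2.resize(rect(S[n],n,0.562,0.2045,0.062,0.03),(270,270))]
    for i in r: cv2.line(i,(i.shape[1]//2,0),(i.shape[1]//2,270),(0,255,0),1);cv2.line(i,(0,135),(300,135),(0,255,0),1)
    rows.append(np.hstack(r))
cv2.imwrite("pics/rect.png",np.vstack(rows))
# disc fit: blue mask rectified at z=.039 
for n in P:
    for cx,cy,z,h,nm in [(0.5365,-0.2065,0.039,0.08,"rotor")]:
        im=rect(S[n],n,cx,cy,z,h); hsv=cv2.cvtColor(im,cv2.COLOR_BGR2HSV)
        m=cv2.inRange(hsv,(95,100,60),(125,255,255)); c,_=cv2.findContours(m,cv2.RETR_EXTERNAL,cv2.CHAIN_APPROX_NONE)
        # pick nearest-centre largest
        c=max(c,key=cv2.contourArea); (x,y),rad=cv2.minEnclosingCircle(c);e=cv2.fitEllipse(cv2.convexHull(c))
        N=im.shape[0]; f=lambda x,y:(cx+(x-N/2)*.00025,cy-(y-N/2)*.00025)
        print(n,f(x,y),rad*.00025,f(*e[0]),np.array(e[1])*.00025)
        yl=cv2.inRange(hsv,(15,40,150),(40,255,255)); 
        k,l,s,ce=cv2.connectedComponentsWithStats(yl)
        for i in range(1,k):
            if s[i,4]>300:
                px=f(*ce[i]); pts=np.c_[np.where(l==i)[::-1]].astype(float); 
                w,v=np.linalg.eigh(np.cov(pts.T)); print("  stripe",np.round(px,4),s[i,4],np.degrees(np.arctan2(-v[1,1],v[0,1]))%180, np.sqrt(w))
E
```

```text
scene (0.5403588638305664, -0.20789603424072264) 0.05602962112426758 (0.5389027099609375, -0.20548072814941404) [0.10033783 0.1126791 ]
  stripe [ 0.5483 -0.1708] 2217 72.42792778353464 [ 8.23407019 21.90576524]
  stripe [ 0.4938 -0.1901] 492 169.6788169271911 [5.70490661 7.0063116 ]
  stripe [ 0.5699 -0.2178] 2086 161.3537557268949 [ 7.84726482 21.77994958]
  stripe [ 0.5225 -0.2394] 2306 70.29472536664963 [ 8.28375588 22.50904297]
top (0.5352976760864258, -0.2052628631591797) 0.05064716720581055 (0.5352078781127929, -0.20481623077392577) [0.09941612 0.10037569]
  stripe [ 0.551  -0.1709] 704 96.92188853429104 [6.35553337 9.49212999]
  stripe [ 0.5021 -0.1938] 410 157.78094004437347 [3.50074125 9.43511549]
  stripe [ 0.5728 -0.2197] 386 169.1516572086023 [4.04385583 7.96771962]
  stripe [ 0.524 -0.242] 856 95.75137123947651 [7.79763302 9.02551994]
```

View pics/rect.png

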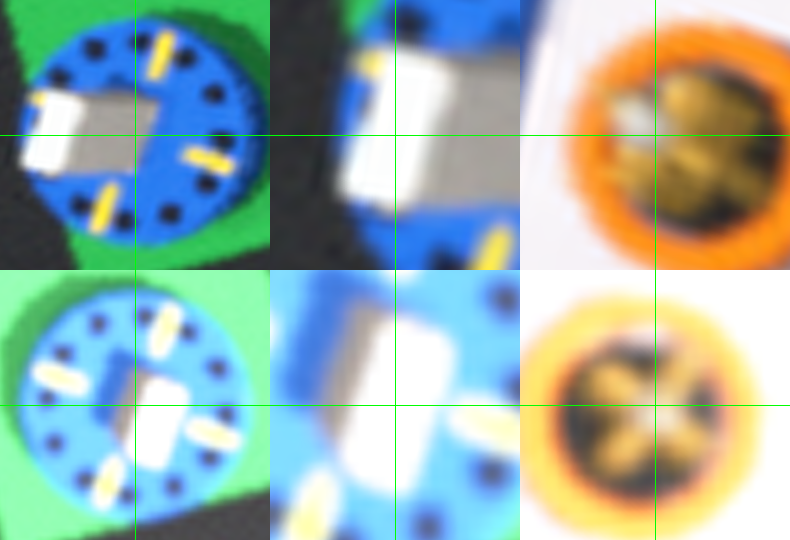

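```bash
python3 - <<'E'
from h import *
S={n:cv2.imread(f"pics/{n}0.png") for n in P}
for n in P: print(n,-P[n]["R"].T@P[n]["t"])
# orange seat ring fit z=0.05
for n in P:
    im=rect(S[n],n,.562,.2045,.050,.05); hsv=cv2.cvtColor(im,cv2.COLOR_BGR2HSV)
    m=cv2.inRange(hsv,(3,90,150),(28,255,255)); c,_=cv2.findContours(m,cv2.RETR_EXTERNAL,cv2.CHAIN_APPROX_NONE); c=max(c,key=cv2.contourArea); e=cv2.fitEllipse(cv2.convexHull(c))
    N=im.shape[0]; print(n,"ring",.562+(e[0][0]-N/2)*.00025,.2045-(e[0][1]-N/2)*.00025,np.array(e[1])*.00025)
out=[]
for n in P:
    im=rect(S[n],n,.562,.2045,.062,.022,.0001)
    im=cv2.convertScaleAbs(im,alpha=1.0)
    im=cv2.resize(im,(400,400));cv2.line(im,(200,0),(200,400),(0,255,0),1);cv2.line(im,(0,200),(400,200),(0,255,0),1)
    out.append(im)
cv2.imwrite("pics/spl.png",np.hstack(out))
E
```

```text
scene [ 1.43435397 -0.19894624  1.13001832]
top [0.27150523 0.02272295 1.32582808]
scene ring 0.5637944564819336 0.20482846450805664 [0.05910635 0.06303804]
top ring 0.5598385658264161 0.20307430267333984 [0.05400267 0.05497784]
```

View pics/spl.png

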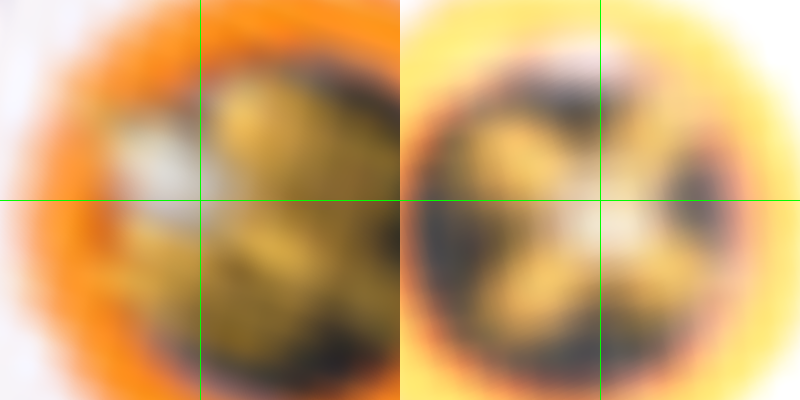

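```bash
python3 - <<'E'
from h import *
from scipy.optimize import minimize
S={n:cv2.imread(f"pics/{n}0.png").astype(np.float32) for n in P}
# plus template, top camera; score = bright(green channel) inside plus r in 6..14, minus outside (r 6..14)
im=S["top"]; 
g=np.arange(-.015,.0151,.0004); xx,yy=np.meshgrid(g,g); r=np.hypot(xx,yy); 
def sc(p,n="top",ch=1):
    a=np.radians(p[2]); u=np.c_[xx.ravel(),yy.ravel()]; ok=(r.ravel()>.006)&(r.ravel()<.0135); u=u[ok]
    w=np.minimum(abs(u[:,0]),abs(u[:,1])); X=np.c_[p[0]+u[:,0]*np.cos(a)-u[:,1]*np.sin(a),p[1]+u[:,0]*np.sin(a)+u[:,1]*np.cos(a),np.full(len(u),.061)]
    uv=proj(n,X).astype(np.float32); v=cv2.remap(S[n],uv[:,None,0],uv[:,None,1],cv2.INTER_LINEAR)[:,0,ch]
    t=1/(1+np.exp((w-.003)/.001)); return np.corrcoef(t,v)[0,1]
for n,ch in (("top",1),("top",2),("scene",1),("scene",2)):
  best=max((sc((x,y,a),n,ch),x,y,a) for x in np.arange(.557,.567,.001) for y in np.arange(.199,.209,.001) for a in range(0,90,4))
  o=minimize(lambda p:-sc((p[0]/1000,p[1]/1000,p[2]),n,ch),[best[1]*1e3,best[2]*1e3,best[3]],method="Nelder-Mead"); print(n,ch,best,o.x,-o.fun)
E
```

```text
top 1 (np.float64(0.9027927875842764), np.float64(0.562), np.float64(0.203), 52) [562.15083566 203.0825811   53.18765714] 0.9074431997439649
top 2 (np.float64(0.9030308184147936), np.float64(0.562), np.float64(0.203), 52) [561.85672838 203.04125422  53.02325658] 0.9061638488906503
scene 1 (np.float64(0.7183975393280336), np.float64(0.561), np.float64(0.20600000000000002), 56) [560.52882287 205.8058007   55.3729847 ] 0.7314295739146159
scene 2 (np.float64(0.4150756030508011), np.float64(0.562), np.float64(0.20500000000000002), 56) [561.99184904 204.59577215  56.59644397] 0.4193778974540556
```

Emit:
carry_out --pt "0.032 0 -0.0305 0 0 0" --pt "0.032 0 -0.0305 0 0 0" --pt "0.032 0 -0.0305 0 0 0" --pt "0.032 0 -0.0305 0 0 0" --pt "0.032 0 -0.0305 0 0 0" --pt "0.032 0 -0.0305 0 0 0" --pt "0.032 0 -0.0305 0 0 0" --pt "0.032 0 -0.0305 0 0 0" --pt "0.032 0 -0.0305 0 0 0" --pt "0.032 0 -0.0305 0 0 0" --pt "0.032 0 -0.0305 0 0 0" --pt "0.032 0 -0.0305 0 0 0" --grip -1

```text
time_s: 1.9
ee_pos: [0.425, 0.0322, 0.2503]
tool_rot: [-90.0, -0.1, -21.0]
contact_force: [-0.5, 1.1, 0.4]
grip_width: 0.0857
```

Emit:
carry_out --pt "0.032 0 -0.0305 0 0 0" --pt "0.032 0 -0.0305 0 0 0" --pt "0.032 0 -0.0305 0 0 0" --pt "0.032 0 -0.0305 0 0 0" --pt "0.032 0 -0.0305 0 0 0" --pt "0.03 0 -0.0305 0 0 0" --pt "0 0 0 0 0 0"

```text
time_s: 2.6
ee_pos: [0.5379, -0.2097, 0.2494]
tool_rot: [-90.1, -0.1, -21.3]
contact_force: [0.2, 0.9, -0.3]
grip_width: 0.0855
```

Emit:
carry_out --pt "0 0 0 0 -8.2 0" --pt "0 0 0 0 -8.2 0" --pt "0 0 0 0 -8.2 0" --pt "0 0 0 0 -8.2 0" --pt "0 0 0 0 -8.2 0" --pt "0 0 0 0 -8.2 0" --pt "0 0 0 0 -8.2 0" --pt "0 0 0 0 -8.2 0" --pt "0 0 0 0 -8.2 0" --pt "0 0 0 0 -8.2 0" --pt "0 0 0 0 -8.2 0" --pt "0 0 0 0 0 0"

```text
time_s: 3.8
ee_pos: [0.5359, -0.2042, 0.25]
tool_rot: [-90.0, -0.0, 69.2]
contact_force: [0.3, -0.0, -1.4]
grip_width: 0.0856
```

Emit:
carry_out --pt "-0.0017 0.02 -0.0013 0 0 0" --pt "0 0.03 0 0 0 0" --pt "0 0.03 0 0 0 0" --pt "0 0.03 0 0 0 0" --pt "0 0.02 0 0 0 0" --pt "0 0 0 0 0 0" --pt "0 0 0 0 0 0"

```text
time_s: 4.5
ee_pos: [0.5367, -0.2066, 0.1203]
tool_rot: [-90.0, -0.0, 69.1]
contact_force: [0.2, -0.6, 1.0]
grip_width: 0.0855
```

```bash
python3 - <<'E'
from h import *
a=[]
for n in P:
    im=optics.camera(n)[:,:,::-1].copy(); u,v=proj(n,[.5365,-.2065,.06])[0].astype(int)
    a.append(cv2.resize(im[v-40:v+40,u-40:u+40],(400,400),interpolation=cv2.INTER_CUBIC))
cv2.imwrite("pics/pre.png",np.hstack(a))
s=readout.state();print(s["ee_pos"],s["tool_rot"],s["time_s"])
E
```

```text
[ 0.53773024 -0.20729934  0.12147984] [-9.01330421e+01  1.66518000e-02  6.91353043e+01] 4.6
```

View pics/pre.png

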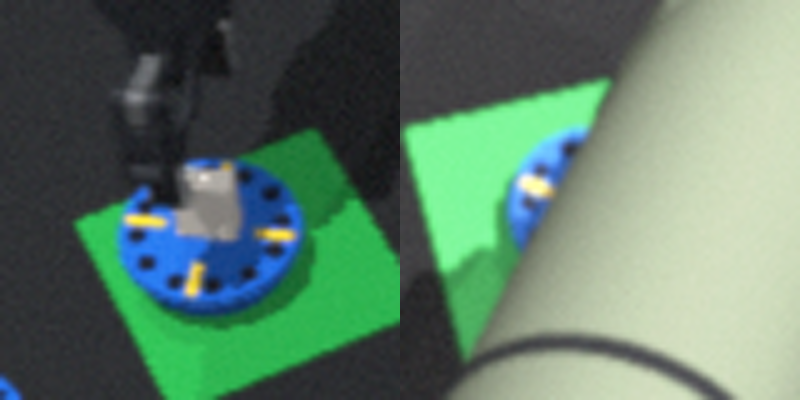

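```bash
python3 - <<'E'
from h import *
im=cv2.resize(optics.camera("scene")[100:260,160:320,::-1],(640,640),interpolation=cv2.INTER_CUBIC)
from scipy.spatial.transform import Rotation as R
s=readout.state(); M=R.from_euler("xyz",s["tool_rot"],degrees=True).as_matrix()
for d,c in (((0,.019,.0425),(0,255,0)),((0,.019,-.0425),(0,0,255)),((0,0,0),(255,0,255)),((0,-.054,0),(255,255,0))):
    u=proj("scene",s["ee_pos"]+M@np.array(d))[0]; print(d,u); cv2.circle(im,tuple(int(q) for q in (u-[160,100])*4),4,c,-1)
cv2.imwrite("pics/pre2.png",im)
E
```

```text
(0, 0.019, 0.0425) [237.84744841 196.9364679 ]
(0, 0.019, -0.0425) [230.17845188 221.19527872]
(0, 0, 0) [233.2443385  204.09843342]
(0, -0.054, 0) [230.7510923  190.11139071]
```

View pics/pre2.png

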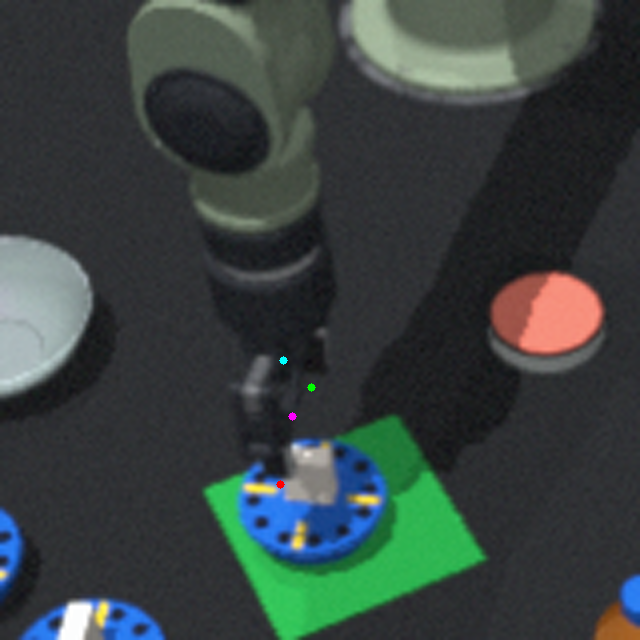

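```bash
python3 - <<'E'
from h import *
im=cv2.resize(optics.camera("scene")[180:250,200:280,::-1],(800,700)[:2],fx=0,fy=0,interpolation=cv2.INTER_CUBIC)
im=cv2.resize(optics.camera("scene")[180:240,200:280,::-1],(800,600),interpolation=cv2.INTER_CUBIC)
from scipy.spatial.transform import Rotation as R
s=readout.state(); M=R.from_euler("xyz",s["tool_rot"],degrees=True).as_matrix(); t=np.array(s["ee_pos"])
def poly(X,c):
    u=((proj("scene",X)-[200,180]+.5)*10-.5).astype(int); cv2.polylines(im,[u.reshape(-1,1,2)],True,c,1)
poly([t+M@np.array([x,y,-.0425]) for x,y in ((-.011,-.013-.019),(.011,-.032),(.011,.006),(-.011,.006))],(0,0,255))
a=np.radians(69.4);c,q=np.cos(a),np.sin(a)
for z in (.082,.039): poly([(.5365+x*c-y*q,-.2065+x*q+y*c,z) for x,y in ((-.017,-.008),(.017,-.008),(.017,.008),(-.017,.008))],(0,255,0))
poly([(.5365+.051*np.cos(k),-.2065+.051*np.sin(k),.039) for k in np.linspace(0,6.28,60)],(0,255,255))
cv2.imwrite("pics/pre3.png",im);print(t,s["time_s"])
E
```

```text
[ 0.53759477 -0.20734426  0.12135439] 4.75
```

View pics/pre3.png

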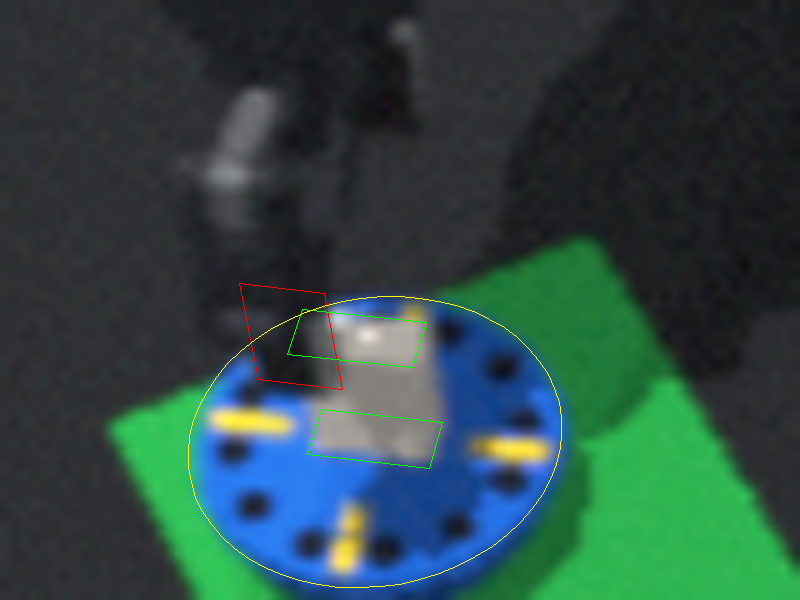

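Emit:
carry_out --pt "0 0.012 0 0 0 0" --pt "0 0.012 0 0 0 0" --pt "0 0.012 0 0 0 0" --pt "0 0.01 0 0 0 0" --pt "0 0.01 0 0 0 0" --pt "0 0 0 0 0 0" --pt "0 0 0 0 0 0"

```text
time_s: 5.45
ee_pos: [0.5366, -0.2069, 0.0636]
tool_rot: [-90.0, -0.0, 69.2]
contact_force: [0.2, 0.4, 0.4]
grip_width: 0.085
```

Emit:
carry_out --pt "0 0 0 0 0 0" --pt "0 0 0 0 0 0" --pt "0 0 0 0 0 0" --pt "0 0 0 0 0 0" --pt "0 0 0 0 0 0" --pt "0 0 0 0 0 0" --pt "0 0 0 0 0 0" --pt "0 0 0 0 0 0" --pt "0 0 0 0 0 0" --pt "0 0 0 0 0 0" --grip 1

```text
time_s: 6.45
ee_pos: [0.5371, -0.2072, 0.0643]
tool_rot: [-90.0, 0.0, 69.2]
contact_force: [0.6, -0.7, 2.5]
grip_width: 0.0153
```

```bash
python3 - <<'E'
from h import *
from h import *
im=optics.camera("scene")[180:240,200:280,::-1]
cv2.imwrite("pics/g1.png",cv2.resize(im,(800,600),interpolation=cv2.INTER_CUBIC))
s=readout.state();print({k:np.round(v,4) for k,v in s.items() if k in("time_s","ee_pos","tool_rot","contact_force","moment","grip_width","joint_positions")})
E
```

```text
{'time_s': np.float64(6.5), 'joint_positions': array([-2.84349e+01,  3.19069e+01, -2.03303e+01,  3.77220e+01,
       -2.10000e-03, -9.76176e+01]), 'ee_pos': array([ 0.5371, -0.2071,  0.0642]), 'tool_rot': array([-9.00401e+01,  7.50000e-03,  6.91828e+01]), 'contact_force': array([ 1.0155, -0.9857,  2.5191]), 'moment': array([-0.051 , -0.0328, -0.0051]), 'grip_width': np.float64(0.0152)}
```

View pics/g1.png

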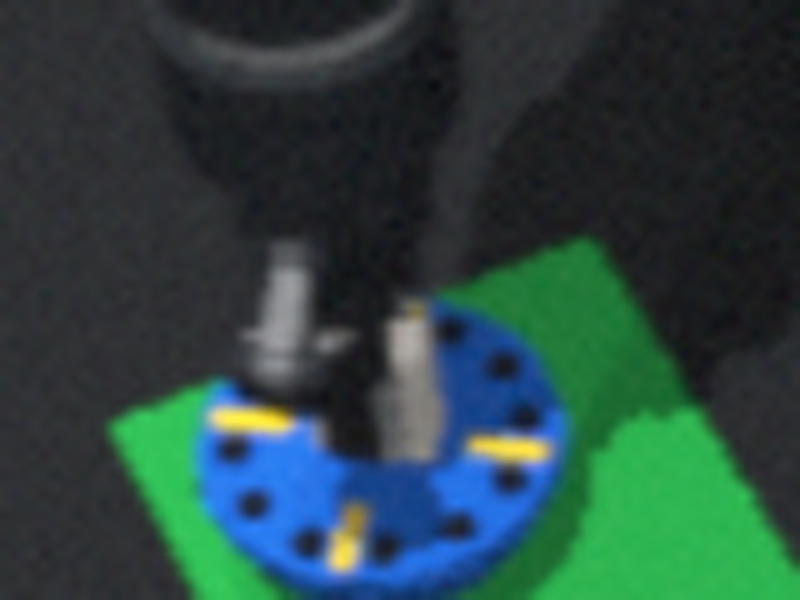

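Emit:
carry_out --pt "0 -0.004 0 0 0 0" --pt "0 -0.012 0 0 0 0" --pt "0 -0.02 0 0 0 0" --pt "0 -0.025 0 0 0 0" --pt "0 -0.025 0 0 0 0" --pt "0 -0.025 0 0 0 0" --pt "0 -0.02 0 0 0 0" --pt "0 -0.005 0 0 0 0" --pt "0 0 0 0 0 0" --pt "0 0 0 0 0 0"

```text
time_s: 7.5
ee_pos: [0.536, -0.2065, 0.1989]
tool_rot: [-89.9, -0.0, 69.2]
contact_force: [-1.0, 0.3, -2.4]
grip_width: 0.015
```

```bash
python3 - <<'E'
from h import *
im=optics.camera("scene")[:,:,::-1].copy(); cv2.imwrite("pics/lift_full.png",im)
u,v=proj("scene",[.5365,-.2065,.18])[0].astype(int);print(u,v)
cv2.imwrite("pics/g2.png",cv2.resize(im[v-30:v+30,u-40:u+40],(800,600),interpolation=cv2.INTER_CUBIC))
s=readout.state();print({k:np.round(v,4) for k,v in s.items() if k in("time_s","ee_pos","tool_rot","contact_force","moment","grip_width")})
E
```

```text
230 188
{'time_s': np.float64(7.55), 'ee_pos': array([ 0.5359, -0.2065,  0.1986]), 'tool_rot': array([-8.98525e+01, -2.02000e-02,  6.91815e+01]), 'contact_force': array([ 0.2587,  0.1205, -1.7696]), 'moment': array([0.0222, 0.0083, 0.0045]), 'grip_width': np.float64(0.0154)}
```

View pics/g2.png

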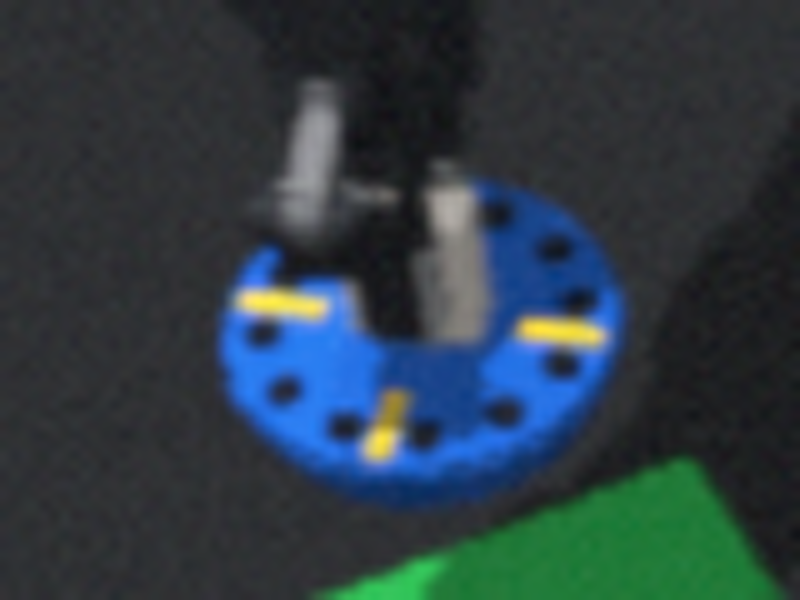

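Emit:
carry_out --pt "0.015 0 0.0047 0 0 0" --pt "0.03 0 0.0093 0 0 0" --pt "0.036 0 0.0112 0 0 0" --pt "0.036 0 0.0112 0 0 0" --pt "0.036 0 0.0112 0 0 0" --pt "0.036 0 0.0112 0 0 0" --pt "0.036 0 0.0112 0 0 0" --pt "0.036 0 0.0112 0 0 0" --pt "0.036 0 0.0112 0 0 0" --pt "0.036 0 0.0112 0 0 0" --pt "0.036 0 0.0112 0 0 0" --pt "0.024 0 0.0074 0 0 0"

```text
time_s: 8.75
ee_pos: [0.5608, 0.2071, 0.1989]
tool_rot: [-89.9, 0.0, 69.3]
contact_force: [1.2, -0.0, -2.2]
grip_width: 0.0152
```

Emit:
carry_out --pt "0 0 0 0 3 0" --pt "0 0 0 0 5 0" --pt "0 0 0 0 5 0" --pt "0 0 0 0 3 0" --pt "0 0 0 0 0 0" --pt "0 0 0 0 0 0" --pt "0 0 0 0 0 0"

```text
time_s: 9.45
ee_pos: [0.5618, 0.2041, 0.1996]
tool_rot: [-90.0, 0.0, 53.2]
contact_force: [0.6, 0.4, -2.6]
grip_width: 0.0153
```

```bash
python3 - <<'E'
from h import *
o=[]
for n in P:
    im=optics.camera(n)[:,:,::-1].copy(); cv2.imwrite(f"pics/hov_{n}.png",im)
    u,v=proj(n,[.562,.204,.16])[0].astype(int);print(u,v)
    o.append(cv2.resize(im[v-40:v+40,u-40:u+40],(400,400),interpolation=cv2.INTER_CUBIC))
cv2.imwrite("pics/hov.png",np.hstack(o))
for i in range(2):
    print([(round(d["conf"],2),np.round(d["point"],4)) for d in finder.spot_point("scene","rotor_grip")][:5]); 
s=readout.state();print({k:np.round(v,4) for k,v in s.items() if k in("time_s","ee_pos","tool_rot","contact_force","moment","grip_width","joint_positions")})
E
```

```text
387 175
243 167
[(0.8, array([0.5612, 0.1994, 0.2008])), (0.64, array([ 0.6438, -0.3683,  0.06  ])), (0.62, array([ 0.7793, -0.1548,  0.0639]))]
[(0.8, array([0.5612, 0.1994, 0.2008])), (0.64, array([ 0.6438, -0.3683,  0.06  ])), (0.62, array([ 0.7793, -0.1548,  0.0639]))]
{'time_s': np.float64(9.65), 'joint_positions': array([ 1.28575e+01,  2.57748e+01, -7.92350e+00,  5.63079e+01,
        6.00000e-04, -4.03376e+01]), 'ee_pos': array([0.5622, 0.2038, 0.1999]), 'tool_rot': array([-8.99955e+01,  4.30000e-03,  5.31951e+01]), 'contact_force': array([-0.6414, -1.0431, -2.9506]), 'moment': array([-0.0386, -0.0018,  0.0274]), 'grip_width': np.float64(0.0157)}
```

View pics/hov.png

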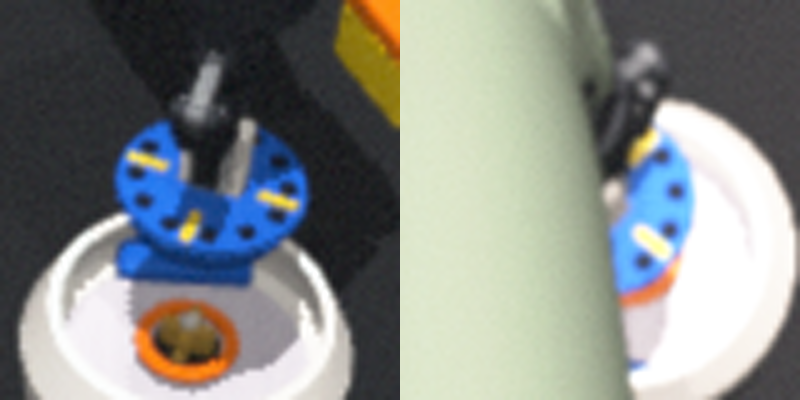

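```bash
cat > fitr.py <<'E'
from h import *
from scipy.optimize import least_squares
def fit(files,z,c0,yaw0,show=None):
    for n,f in files.items():
        img=cv2.imread(f); im=rect(img,n,c0[0],c0[1],z,.065); N=im.shape[0]
        hsv=cv2.cvtColor(im,cv2.COLOR_BGR2HSV); F=lambda p:np.c_[c0[0]+(p[:,0]+.5-N/2)*.00025,c0[1]-(p[:,1]+.5-N/2)*.00025]
        yl=cv2.inRange(hsv,(15,70,110),(36,255,255)); k,l,s,ce=cv2.connectedComponentsWithStats(yl)
        st=[]
        for i in range(1,k):
            if s[i,4]>400:
                w=F(ce[i][None])[0]; pts=np.c_[np.where(l==i)[::-1]].astype(float); ev,v=np.linalg.eigh(np.cov(pts.T))
                d=w-c0; st.append(w); print(n,"stripe",w.round(4),s[i,4],"r",round(np.hypot(*d)*1e3,1),"az",round(np.degrees(np.arctan2(d[1],d[0])),1),"dir",round(np.degrees(np.arctan2(-v[1,1],v[0,1]))%90,1))
        # disc edge: outline of blue, radial: outermost blue per azimuth
        bl=cv2.inRange(hsv,(98,110,60),(122,255,255))|yl
        pts=[]
        for a in np.arange(0,360,3):
            r=np.arange(.035,.062,.00025); x=N/2+r*np.cos(np.radians(a))/.00025; y=N/2-r*np.sin(np.radians(a))/.00025
            v=bl[y.astype(int).clip(0,N-1),x.astype(int).clip(0,N-1)]>0
            if v.any() and v[:20].mean()>.5: pts.append((a,r[v].max()))
        pts=np.array(pts); print(n,"edge",[(int(a),round(r*1e3,1)) for a,r in pts[::4]])
        if show: cv2.imwrite(show+n+".png",im)
E
python3 - <<'E'
from fitr import *
fit({"scene":"pics/hov_scene.png","top":"pics/hov_top.png"},.175,np.array([.562,.204]),53.2,"pics/fit_")
print("--- on pad")
fit({"scene":"pics/scene0.png","top":"pics/top0.png"},.039,np.array([.5365,-.2065]),53.2)
print("--- lift"); fit({"scene":"pics/lift_full.png"},.174,np.array([.5365,-.2065]),69)
E
```

```text
scene stripe [0.5825 0.2357] 2020 r 37.7 az 57.1 dir 51.0
scene stripe [0.5895 0.1847] 1876 r 33.6 az -35.1 dir 54.1
scene stripe [0.5387 0.1775] 1889 r 35.3 az -131.4 dir 51.3
scene edge [(0, np.float64(61.8)), (12, np.float64(56.3)), (24, np.float64(53.5)), (36, np.float64(54.8)), (54, np.float64(54.3)), (72, np.float64(53.5)), (84, np.float64(53.5)), (96, np.float64(53.3)), (108, np.float64(53.5)), (120, np.float64(54.0)), (198, np.float64(52.5)), (210, np.float64(51.5)), (225, np.float64(51.3)), (246, np.float64(51.0)), (258, np.float64(51.3)), (270, np.float64(52.0)), (282, np.float64(50.5)), (294, np.float64(53.0)), (306, np.float64(61.8)), (321, np.float64(61.8)), (339, np.float64(61.8)), (354, np.float64(61.8))]
top stripe [0.591  0.1836] 2201 r 35.5 az -35.2 dir 59.1
top stripe [0.5397 0.1746] 565 r 36.9 az -127.2 dir 52.2
top edge [(198, np.float64(49.8)), (210, np.float64(50.8)), (222, np.float64(50.3)), (249, np.float64(48.3)), (261, np.float64(47.8)), (273, np.float64(48.0)), (285, np.float64(47.5)), (297, np.float64(47.8)), (321, np.float64(42.5))]
--- on pad
scene stri
[... 1247 characters left out ...]
.3)), (327, np.float64(48.0))]
--- lift
scene stripe [ 0.5461 -0.1712] 2250 r 36.6 az 74.8 dir 67.7
scene stripe [ 0.5684 -0.2176] 1811 r 33.8 az -19.1 dir 68.4
scene stripe [ 0.5208 -0.2389] 2035 r 36.0 az -115.9 dir 68.1
scene edge [(0, np.float64(61.8)), (12, np.float64(61.5)), (24, np.float64(61.0)), (39, np.float64(57.8)), (51, np.float64(55.5)), (69, np.float64(54.5)), (87, np.float64(54.0)), (99, np.float64(53.3)), (111, np.float64(53.5)), (123, np.float64(53.8)), (135, np.float64(53.5)), (240, np.float64(51.3)), (258, np.float64(50.8)), (273, np.float64(50.5)), (285, np.float64(51.5)), (300, np.float64(51.5)), (312, np.float64(52.8)), (327, np.float64(56.3)), (342, np.float64(59.5))]
```

Emit:
carry_out --pt "-0.0014 0.008 -0.0003 0 0 0" --pt "0 0.015 0 0 0 0" --pt "0 0.015 0 0 0 0" --pt "0 0.015 0 0 0 0" --pt "0 0.008 0 0 0 0" --pt "0 0 0 0 0 0" --pt "0 0 0 0 0 0"

```text
time_s: 10.35
ee_pos: [0.5618, 0.2025, 0.1391]
tool_rot: [-90.0, -0.0, 53.2]
contact_force: [1.0, -0.4, -2.3]
grip_width: 0.0152
```

```bash
python3 - <<'E'
from h import *
o=[]
for n in P:
    im=optics.camera(n)[:,:,::-1].copy(); cv2.imwrite(f"pics/hv2_{n}.png",im)
    u,v=proj(n,[.562,.204,.1])[0].astype(int)
    o.append(cv2.resize(im[v-40:v+40,u-40:u+40],(400,400),interpolation=cv2.INTER_CUBIC))
cv2.imwrite("pics/hv2.png",np.hstack(o))
s=readout.state();print({k:np.round(v,4) for k,v in s.items() if k in("time_s","ee_pos","tool_rot","contact_force","moment","grip_width")})
from fitr import fit
fit({"scene":"pics/hv2_scene.png","top":"pics/hv2_top.png"},s["ee_pos"][2]-.025,np.array([.562,.204]),53.2)
E
```

```text
{'time_s': np.float64(10.45), 'ee_pos': array([0.5622, 0.2027, 0.1398]), 'tool_rot': array([-9.00566e+01, -6.42000e-02,  5.31866e+01]), 'contact_force': array([ 0.3443, -0.7092, -2.8554]), 'moment': array([0.0044, 0.064 , 0.0294]), 'grip_width': np.float64(0.0153)}
scene stripe [0.5828 0.2338] 2025 r 36.3 az 55.1 dir 52.5
scene stripe [0.5898 0.1828] 1809 r 35.0 az -37.4 dir 54.9
scene stripe [0.5389 0.1754] 1870 r 36.8 az -128.9 dir 54.2
scene edge [(0, np.float64(56.8)), (12, np.float64(55.0)), (24, np.float64(52.0)), (36, np.float64(51.5)), (54, np.float64(50.0)), (69, np.float64(50.5)), (81, np.float64(50.0)), (93, np.float64(49.0)), (108, np.float64(52.5)), (120, np.float64(52.0)), (201, np.float64(51.3)), (213, np.float64(50.0)), (231, np.float64(46.5)), (249, np.float64(50.5)), (261, np.float64(50.3)), (273, np.float64(50.3)), (285, np.float64(50.8)), (297, np.float64(53.8)), (312, np.float64(57.5)), (327, np.float64(61.8)), (345, np.float64(60.8)), (357, np.float64(58.0))]
top stripe [0.5907 0.1816] 1603 r 36.4 az -37.9 dir 60.0
top stripe [0.5384 0.172 ] 404 r 39.7 az -126.4 dir 48.5
top edge [(201, np.float64(50.3)), (213, np.float64(51.5)), (234, np.float64(44.3)), (255, np.float64(49.3)), (267, np.float64(49.0)), (279, np.float64(48.8)), (291, np.float64(47.8)), (303, np.float64(47.5)), (321, np.float64(44.3))]
```

View pics/hv2.png

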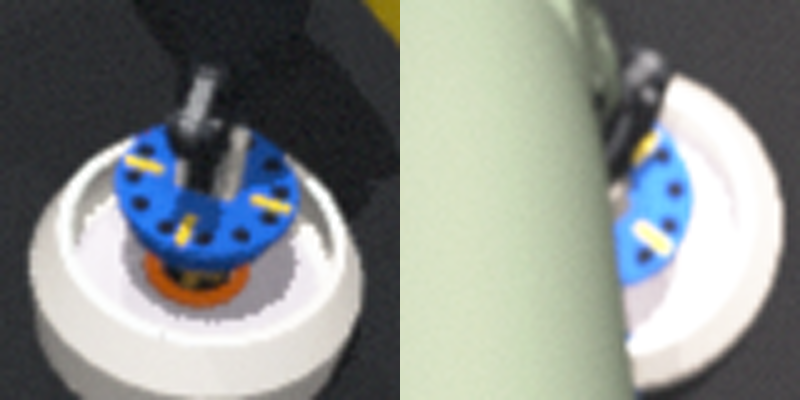

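Both cameras put the rotor axis within about 1 mm of the spline and agree on yaw (53.1° against 53.2°), so I descend slowly.

Emit:
carry_out --pt "0 0.003 0 0 0 0" --pt "0 0.003 0 0 0 0" --pt "0 0.003 0 0 0 0" --pt "0 0.003 0 0 0 0" --pt "0 0 0 0 0 0" --pt "0 0 0 0 0 0"

```text
time_s: 11.05
ee_pos: [0.5615, 0.2025, 0.1268]
tool_rot: [-90.0, 0.0, 53.2]
contact_force: [-0.3, 0.6, -2.6]
grip_width: 0.0156
```

Emit:
carry_out --pt "0 0.002 0 0 0 0" --pt "0 0.002 0 0 0 0" --pt "0 0.002 0 0 0 0" --pt "0 0 0 0 0 0" --pt "0 0 0 0 0 0"

```text
time_s: 11.55
ee_pos: [0.5616, 0.2025, 0.1209]
tool_rot: [-90.0, 0.0, 53.2]
contact_force: [-0.1, 0.5, -2.7]
grip_width: 0.0151
```

Emit:
carry_out --pt "0 0.002 0 0 0 0" --pt "0 0.002 0 0 0 0" --pt "0 0 0 0 0 0" --pt "0 0 0 0 0 0"

```text
time_s: 11.95
ee_pos: [0.5618, 0.2027, 0.1169]
tool_rot: [-90.0, -0.0, 53.2]
contact_force: [1.6, 0.6, -2.8]
grip_width: 0.0154
```

Emit:
carry_out --pt "0 0.002 0 0 0 0" --pt "0 0.002 0 0 0 0" --pt "0 0 0 0 0 0" --pt "0 0 0 0 0 0"

```text
time_s: 12.35
ee_pos: [0.5617, 0.2027, 0.1129]
tool_rot: [-90.0, -0.0, 53.2]
contact_force: [0.9, 1.1, -4.0]
grip_width: 0.0158
```

Emit:
carry_out --pt "0 0.002 0 0 0 0" --pt "0 0.002 0 0 0 0" --pt "0 0 0 0 0 0" --pt "0 0 0 0 0 0"

```text
time_s: 12.75
ee_pos: [0.5619, 0.2026, 0.1094]
tool_rot: [-90.0, -0.0, 53.2]
contact_force: [0.4, 1.1, 2.1]
grip_width: 0.0155
```

Emit:
carry_out --pt "0 0.002 0 0 0 0" --pt "0 0.001 0 0 0 0" --pt "0 0 0 0 0 0" --pt "0 0 0 0 0 0"

```text
time_s: 13.15
ee_pos: [0.5619, 0.2026, 0.1064]
tool_rot: [-90.0, -0.0, 53.2]
contact_force: [-0.2, 1.0, 5.1]
grip_width: 0.0151
```

Emit:
carry_out --pt "0 0.001 0 0 0 0" --pt "0 0.001 0 0 0 0" --pt "0 0.001 0 0 0 0" --pt "0 0 0 0 0 0" --pt "0 0 0 0 0 0"

```text
time_s: 13.65
ee_pos: [0.562, 0.2027, 0.1042]
tool_rot: [-90.0, -0.1, 53.2]
contact_force: [-2.8, 0.5, 11.2]
grip_width: 0.0155
```

Emit:
carry_out --pt "0 0.001 0 0 0 0" --pt "0 0 0 0 0 0" --pt "0 0 0 0 0 0"

```text
time_s: 13.95
ee_pos: [0.562, 0.2027, 0.1041]
tool_rot: [-90.1, -0.1, 53.2]
contact_force: [-4.9, -0.2, 18.3]
grip_width: 0.0157
```

Emit:
carry_out --pt "0 0 0 0 0 0" --pt "0 0 0 0 0 0" --pt "0 0 0 0 0 0" --pt "0 0 0 0 0 0" --pt "0 0 0 0 0 0" --pt "0 0 0 0 0 0"

```text
time_s: 14.55
ee_pos: [0.562, 0.2027, 0.1042]
tool_rot: [-90.1, -0.1, 53.2]
contact_force: [-4.6, 0.0, 16.9]
grip_width: 0.0152
```

```bash
python3 - <<'E'
from h import *
o=[]
for n in P:
    im=optics.camera(n)[:,:,::-1].copy(); cv2.imwrite(f"pics/end_{n}.png",im)
    u,v=proj(n,[.562,.204,.07])[0].astype(int)
    o.append(cv2.resize(im[v-40:v+40,u-40:u+40],(400,400),interpolation=cv2.INTER_CUBIC))
cv2.imwrite("pics/end.png",np.hstack(o))
s=readout.state();print({k:np.round(v,4) for k,v in s.items() if k in("time_s","ee_pos","tool_rot","contact_force","moment","grip_width")})
from fitr import fit
fit({"scene":"pics/end_scene.png"},.079,np.array([.562,.2035]),53.2)
E
```

```text
{'time_s': np.float64(14.65), 'ee_pos': array([0.562 , 0.2026, 0.1042]), 'tool_rot': array([-9.00647e+01, -7.63000e-02,  5.31881e+01]), 'contact_force': array([-3.6178, -0.0283, 17.8234]), 'moment': array([0.0479, 1.1163, 0.0383]), 'grip_width': np.float64(0.0152)}
scene stripe [0.5819 0.2346] 2062 r 36.9 az 57.3 dir 53.9
scene stripe [0.5893 0.1836] 1826 r 33.8 az -36.1 dir 55.2
scene stripe [0.5385 0.1763] 1972 r 35.9 az -130.9 dir 53.3
scene edge [(0, np.float64(57.3)), (12, np.float64(54.5)), (24, np.float64(52.3)), (36, np.float64(51.8)), (57, np.float64(46.0)), (72, np.float64(50.3)), (84, np.float64(50.5)), (96, np.float64(50.0)), (108, np.float64(50.5)), (120, np.float64(52.8)), (204, np.float64(57.3)), (216, np.float64(51.0)), (243, np.float64(48.3)), (255, np.float64(48.3)), (267, np.float64(48.8)), (279, np.float64(49.5)), (291, np.float64(51.5)), (303, np.float64(54.3)), (315, np.float64(57.5)), (333, np.float64(58.5)), (351, np.float64(58.3))]
```

View pics/end.png

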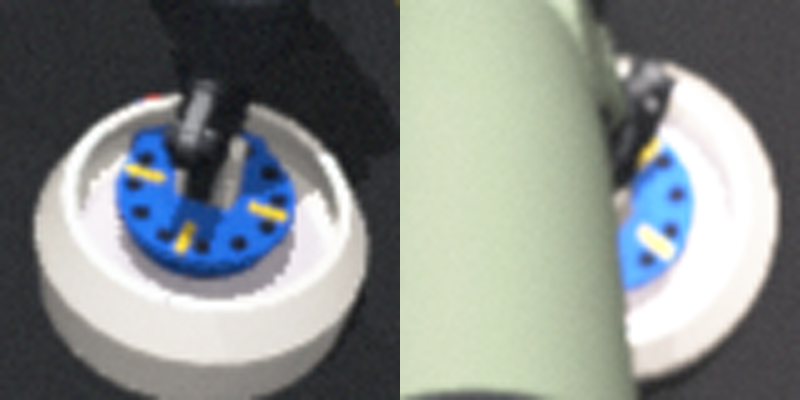

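The rotor sits level inside the chamber on the spindle axis. It is stopped hard at TCP z = 0.104 under a steady push of about 17 N, so I hand the job in.

```bash
python3 - <<'E'
from cell import ticket, readout
print(ticket.job_done()); s=readout.state(); print(s["time_s"],s["ee_pos"],s["contact_force"],s["grip_width"])
E
```

```text
the job is handed in; nothing more can be done
None
the job is handed in; nothing more can be done
```

The rotor is fitted fully home in the centrifuge, and I handed the job in at about 14.7 s with the gripper still closed on the handle and pressing down.

I took the rotor on the green pad, the nearest of the four look-alikes (0.57 m from the base). I gripped it by the white handle, turned it 16° to match the splines at 53°, and lowered it over the spindle.

- **Descent:** it met no resistance past the nose and spline tops, so the slots meshed. The seat then took up load at its expected height.
- **Fully home:** the downward travel stopped at TCP z = 0.104 m, the computed home height, while the force rose. It then held steady at 17–18 N with the tool upright to about 0.1°.
- **Grip and position:** the opening read about 15 mm throughout, slightly under the 16 mm handle, so nothing slipped. The last scene picture shows the rotor in the chamber at about 53° yaw.

- **Camera disagreement:** the two cameras differed by about 2 mm in absolute position, so I lined the rotor up with the spline separately in each picture.
- **Sideways force:** about 4 N remained on the wrist in the final hold.
- **Not checked:** I did not measure the lid, bottle, dish and tip box again. The arm felt no unexpected contact on the way, and its path was planned clear of them.

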